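# Wind the column plunger down one turn of its hand wheel

### The arm

A 7-joint arm with a two-finger parallel gripper is mounted at the origin on the work surface. World frame = base frame: x ahead of the robot, y to its left, z up, the work surface at z = 0. Lengths are in m, angles in rad, forces in N, time in s.
With the tool pointing down it reaches from about 0.425 to 0.875 m from the base axis. Payload 4.7 kg.
Tool frame: the origin (TCP) lies at the very end of the fingers, on their centre line; the grasp point (between the pads) lies pinch_z behind it (pinch_z is the distance from the TCP to the grasp point, in m); z points along the fingers, y is the line along which they close (so a half turn about z gives the same grasp; the last joint's range is limited). The gripper opens to 87 mm and grips with 3 to 60 N. Pads are 19 mm wide; open, the fingers measure 117 mm over their backs; the gripper's body (75 mm by 190 mm) begins 51 mm behind the grasp point.
Start: joints at [0.014, 0.321, -0.07, 1.45, 0.023, 1.371, -0.057], TCP at [0.65, -0, 0.223] pointing down, gripper open.
Joint ranges: [-2.86, 2.86], [-0.3, 2.09], [-1.38, 1.24], [0.06, 2.45], [-1.56, 4.7], [0.09, 2.05], [-2.69, 2.69]. Speed limits (rad/s): [2.57, 2.57, 3.14, 3.14, 3.14, 3.14, 3.14].

### API

Orientations are given as a unit quaternion [x, y, z, w].
In Python, from workcell import state, read_camera, calibration, hand_in, pinch_z gives the robot as it stands.
- The arm moves only by the tool apply_moves, never from a script. Its argument "deltas" is text: rows parted by semicolons, each of 7 numbers parted by spaces: the turn, a rotation vector about the world's x, y, z scaled (see below), then the shift along the world's x, y, z scaled (see below), then the opening, from -1 (shut) to 1 (fully open). A call has 1 to 12 rows; each row shifts and turns the commanded pose from where the row before left it; what a row does not reach is not made up. The controller multiplies each number of a shift by 0.1 m and each number of a turn by pi rad. A row lasts 1/8 s, in which the tool goes at most 62.5 mm and 10.7 degrees, less where a joint would pass 70% of its speed; a pose out of reach is approached as far as the arm can. A call with a number of a shift or a turn outside -1 to 1 is refused whole. A call with a gripper value outside its range is refused whole. The fingers move at their own pace and stop on an object; the grip force is fixed at half the most. Time passes only in rows, so rows that do not move let the fingers close. It gives the time, the measured TCP pose, the force, the opening and the grip force at its end, in the units of the state.
- state(): the state, without advancing time (a new reading comes with each control period).
- read_camera(name): name is "scene" or "side" or "wrist"; returns the picture (400x640x3 uint8, blue, green, red); there is no depth.
- calibration(name): a dict with "intrinsics" (3x3 intrinsics, pixels), "dist_coeffs" ([k1, k2, p1, p2, k3] as OpenCV has them; the pictures are not rectified), "rvec" (rotation vector, rad) and "tvec" (3), from world to camera coordinates, as OpenCV has them. Camera axes: x right, y down, z forward; pixel columns grow to the right and rows downward; lengths in m; the calibration is good to about 2 mm. A picture is of the moment at which its call begins: read the wrist's pose just before it. calibration takes no time and is no camera call; for the wrist camera it gives the pose at the moment of the call.
- hand_in(): hands the job in; it is judged then, once.
The state is a dict: "t": time; "q": joint angles; "qvel": joint speeds; "effort": joint torques, N m; "position": TCP position; "ee_rot": TCP orientation; "force": force on the tool from outside, world axes, zero at the start; "ft_torque": the same for the moment, N m; "grip_width": opening from 0.0 (shut) to 1.0 (fully open); "finger_force": force on a finger pad.
Only numpy, scipy, OpenCV 4.12 (cv2) and the standard library are available. Lean on these libraries where they do the work, as an engineer would, in place of code of your own. Each camera call takes 0.05 s, during which the arm holds its last target. There are 200 camera calls.

### The job

Wind the plunger of the empty glass column down by one pitch of its screw: push the spoked hand wheel on top of the column round clockwise, seen from above, through exactly one full turn, so that its upright handle comes back over the pointer where it started. Push the handle gently with the fingertips or the outside of the fingers, without gripping it. Leave the bottle, beaker, carton and wrench where they are, and finish clear of everything.

Things in the scene. Friction and masses are not known exactly. Their poses are not given: they have to be found in the camera images.
- column: Short glass chromatography column, fixed on the bench: two steel flanges 156 mm across, a 100 mm glass tube between, a steel bridge on top that carries the hand wheel. Origin on the bench, on the vertical axis of tube and wheel; z up; x points to the pointer. Below the wheel it reaches 177 mm up and 80 mm from the axis (outlet stub opposite the pointer: 100 mm).
- wheel (a joint): Turn of the hand wheel, rad: 0 at the start (handle over the pointer), growing clockwise seen from above; 6.283 is one turn; free two turns either way. Friction 0.25 N m (4 N at the handle), no spring: it stays where it is left. Aluminium, 163 mm over the rim, rim 15 mm thick with its top 202 mm above the bench, three spokes, hub 38 mm across.
- hub (a point): Centre of the hub's top, on the wheel's axis, 204 mm above the bench; a small fitting on it ends 216 mm above the bench.
- handle_mid (a point): Middle of the upright black handle on the wheel's rim, 70 mm from the wheel's axis, 233.5 mm above the bench. The handle is a round plastic sleeve, spinning freely on its pin: 55 mm tall, from 206 to 261 mm above the bench, 25 mm across at its widest (20 mm at the foot, 18 mm at the top).
- pointer (a point): Top of the fixed steel pointer pin, 8 mm across, just outside the rim, 100 mm from the wheel's axis and 192 mm above the bench (lower than the rim's top). It marks the handle's direction at the start.
- plunger (a joint): Travel of the white plunger in the glass tube in m: 0 at the start, growing downward; driven by the wheel, 0.005 per clockwise turn.
- handle: The black handle sleeve (see handle_mid). Origin at the centre of its foot, 206 mm above the bench, z up; it spins about its own axis, so its yaw means nothing.
- bottle: Bystander: clear glass bottle with blue cap, 66 mm across, 140 mm tall, loose. Origin at the centre of its underside.
- beaker: Bystander: clear glass beaker, 68 mm across, 90 mm tall, loose. Origin at the centre of its underside.
- carton: Bystander: yellow carton 75 x 60 x 85 mm tall, loose. Origin at the centre of its underside.
- wrench: Bystander: steel wrench 150 mm long lying flat, loose. Origin at the centre of its underside, x along it.

How it is judged:
On the way, in this order (a step that is already met when the one before it is completed fails the run):
1. the fingers push the handle on its way out (a sixth to just over half a turn) (contact force between the fingers and handle above 0.3 N and value of joint wheel between 1 and 3.5 rad), for 0.04 s.
2. the fingers push the handle on its way back (past three quarters of a turn) (contact force between the fingers and handle above 0.3 N and value of joint wheel above 4.7 rad), for 0.04 s.
At the end, for the whole second after the job is handed in: The wheel rests one full clockwise turn on from its start, within 0.15 rad (about 9 degrees, 10 mm at the handle), so the plunger is 5 mm lower within 0.5 mm; the bystanders are within 20 mm of where they stood (value of joint wheel between 6.13319 and 6.43319 rad and value of joint plunger between 0.0045 and 0.0055 m and velocity of joint wheel between -0.05 and 0.05 rad/s and distance of each of bottle, beaker, carton, wrench from where it was at the start of the episode below 0.02 m); the robot touches nothing.
It fails at once if the wheel is wound more than a quarter turn too far (value of joint wheel above 7.85398 rad).
It fails at once if the wheel is wound more than a quarter turn the wrong way (value of joint wheel below -1.5708 rad).
It fails at once if the handle is gripped or shoved hard (over 35 N between fingers and handle) (contact force between the fingers and handle above 35 N).
It fails at once if a bystander is lifted, knocked over or pushed away (distance of any of bottle, beaker, carton, wrench from where it was at the start of the episode above 0.03 m or height (world z) of any of bottle, beaker, carton, wrench above 0.015 m or angle between any of bottle, beaker, carton, wrench's own z axis and vertical above 0.5 rad).
It also fails if it takes over 56 s, if anything falls off the work surface, if the arm or the gripper's body presses on something with over 40 N, if the wrist force passes 120 N, or if a joint passes its speed limit or range.

## Working session

There is one attempt and no reset: what is moved stays moved. The work goes in short steps, Python scripts to look and compute and a tool call to move; the robot and the scene stay as the last step left them, time stands still between calls to the robot, and variables do not carry over. Pictures are saved under pics/ and viewed, at most 10 in all, crops included, and the job is handed in when it is done.

Besides the shell and the picture viewer there is one more tool, called after "Call:" as name(argument=value, ...) on one line, values as JSON. apply_moves: Moves the arm, as the interface text tells. Shifts and turns lie within -1 to 1; 1 stands for 0.1 m of shift or pi rad of turn. Its arguments: {"type":"object","properties":{"deltas":{"type":"string"}},"required":["deltas"]}

```bash
mkdir -p pics; ls; python3 - <<'E'
from workcell import *
import cv2
print(state()); print(pinch_z)
for n in("scene","side"):
    cv2.imwrite(f"pics/{n}0.png",read_camera(n))
    c=calibration(n);print(n,c)
E
```

```text
pics
{'t': 0.0, 'q': array([ 0.014136  ,  0.32183027, -0.07011455,  1.4517133 ,  0.02261139,
        1.3707837 , -0.05693424]), 'qvel': array([ 8.59187929e-06, -3.48960860e-04, -3.42977247e-05,  4.31958875e-04,
        4.03603851e-04,  7.92345127e-04,  5.23770572e-05]), 'effort': array([-2.58547143e-04, -4.91284704e+01, -4.03903294e-01, -3.12526345e+01,
       -6.40594075e-02,  4.37659642e-02,  1.61017233e-04]), 'position': array([ 6.49431572e-01, -5.92322118e-05,  2.21437800e-01]), 'ee_rot': array([ 7.07109363e-01,  7.07103529e-01, -7.23257822e-04, -6.51545072e-04]), 'force': array([ 0.12081173,  0.91634125, -0.15596632]), 'ft_torque': array([-0.00955911,  0.04732633, -0.04878134]), 'finger_force': 0.0, 'grip_width': 0.997303625503629}
0.0187
scene {'intrinsics': array([[519.10932456,   0.        , 317.06219947],
       [  0.        , 519.10932456, 200.3603761 ],
       [  0.        ,   0.        ,   1.        ]]), 'dist_coeffs': array([-0.0036425,  0.       ,  0.       ,  0.       ,  0.       ]), 'rvec': array([ 0.70044975,  2.75539784, -0.93815707]), 'tvec': array([ 0.49845791, -0.17557373,  1.26440794])}
side {'intrinsics': array([[502.94800519,   0.        , 323.57759468],
       [  0.        , 502.94800519, 194.19831914],
       [  0.        ,   0.        ,   1.        ]]), 'dist_coeffs': array([0.00954564, 0.        , 0.        , 0.        , 0.        ]), 'rvec': array([ 0.39176526, -2.67251594,  1.36398476]), 'tvec': array([0.57516303, 0.20526318, 0.91537972])}
```

View pics/scene0.png

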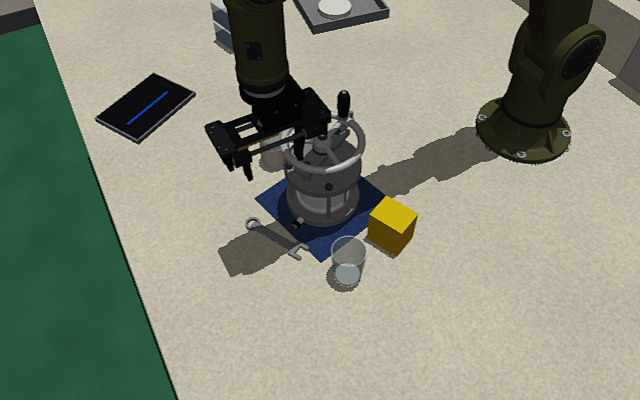

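View pics/side0.png

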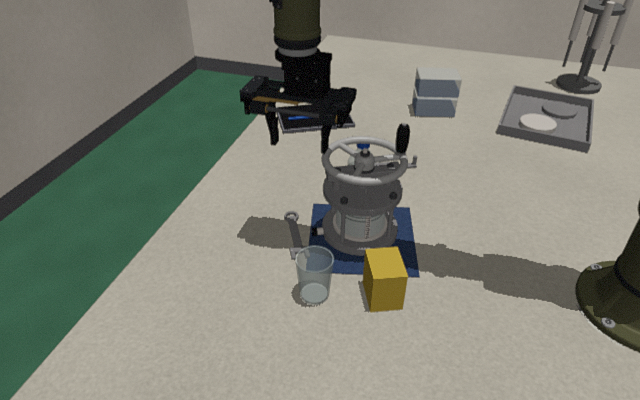

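The scene view shows the handle at about (344,103) and the wheel rim spanning columns 284–366. The side view shows the handle at about (403,138) and the rim at columns 322–408, rows 137–182. The carton, beaker and wrench are on the camera side. The bottle is behind the column, near (272,150) in the scene view.

```bash
cat > h.py <<'E'
from workcell import *
import cv2,numpy as np
def onz(n,uv,z,c=None):
    c=c or calibration(n);R=cv2.Rodrigues(c["rvec"])[0];o=-R.T@c["tvec"]
    p=cv2.undistortPoints(np.array([[uv]],float),c["intrinsics"],c["dist_coeffs"])[0,0]
    d=R.T@[p[0],p[1],1];return (o+d*(z-o[2])/d[2])[:2]
def proj(n,P,c=None):
    c=c or calibration(n)
    return cv2.projectPoints(np.array(P,float).reshape(-1,1,3),c["rvec"],c["tvec"],c["intrinsics"],c["dist_coeffs"])[0][:,0]
def draw(img,n,C,th,c=None):
    a=np.linspace(0,2*np.pi,60)
    for r,z in((.0815,.202),(.078,.0),):
        cv2.polylines(img,[np.int32(proj(n,np.c_[C[0]+r*np.cos(a),C[1]+r*np.sin(a),0*a+z],c)*1)],True,(0,0,255),1)
    for r,z in((.07,.206),(.07,.261),(.1,.192)):
        p=proj(n,[C[0]+r*np.cos(th),C[1]+r*np.sin(th),z],c)[0];cv2.circle(img,tuple(np.int32(p)),2,(0,255,0),-1)
E
python3 - <<'E'
from h import *
for n,uv in(("scene",(344,103)),("side",(403,138))):print("handle",n,onz(n,uv,.2335))
for n,uvs in(("scene",[(284,152),(366,140)]),("side",[(322,158),(408,157)])):
    print(n,[onz(n,u,.195) for u in uvs])
print("bases: beaker",onz("side",(314,298),0),onz("scene",(346,280),0),"carton",onz("scene",(393,210),.085),onz("side",(384,258),.085),"wrench",onz("scene",(253,222),0),onz("scene",(300,254),0),"bottle",onz("scene",(272,163),0),onz("side",(363,146),.14))
E
```

```text
handle scene [ 0.46973106 -0.066547  ]
handle side [ 0.4690459  -0.06805941]
scene [array([ 0.61112401, -0.04145567]), array([0.46240847, 0.00557252])]
side [array([ 0.60956909, -0.01497258]), array([ 0.45528894, -0.06757365])]
bases: beaker [0.57297228 0.15255208] [0.58540454 0.15487323] carton [0.45334207 0.10465338] [0.45996479 0.10124132] wrench [ 0.68867006 -0.05984945] [0.6372884  0.05874045] bottle [ 0.58169811 -0.19173239] [ 0.56288856 -0.173815  ]
```

Call:
apply_moves(deltas="0 0 0 -0.2 0 0.4 -1;0 0 0 -0.3 -0.3 0.2 -1;0 0 0 0 -0.3 0 -1;0 0 0 0 -0.3 0 -1;0 0 0 0 0 0 -1")

```text
t: 0.72
position: [0.5993, -0.0936, 0.2821]
ee_rot: [0.709, 0.705, -0.001, 0.0]
force: [0.1, 0.6, -1.4]
grip_width: 0.515
finger_force: 0.0
```

```bash
python3 - <<'E'
from h import *
H=np.array([.4694,-.0673]);C=np.array([.535,-.031]);th=np.arctan2(*(H-C)[::-1])
I=[]
for n in("scene","side"):
    c=calibration(n);i=read_camera(n);cv2.imwrite(f"pics/{n}1.png",i)
    draw(i,n,C,th);u,v=np.int32(proj(n,[*C,.2])[0])
    I.append(cv2.resize(i[v-70:v+70,u-65:u+65],None,fx=3,fy=3,interpolation=2))
cv2.imwrite("pics/ov1.png",np.hstack(I))
c=calibration("wrist");cv2.imwrite("pics/wrist1.png",read_camera("wrist"));np.save("w1.npy",c,allow_pickle=True)
E
```

```text
(no output)
```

View pics/ov1.png

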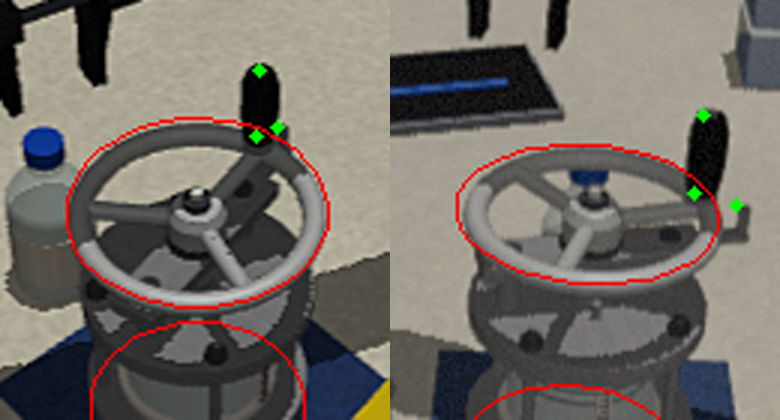

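The overlay fits, so the wheel centre is about (0.535, -0.031) and the handle azimuth about -151°. I'll move the shut fingers behind the handle, at azimuth -111°, and come down to z 0.226.

Call:
apply_moves(deltas="0 0 0 -0.45 0 0 -1;0 0 0 -0.44 -0.03 0 -1;0 0 0 0 0 0 -1;0 0 0 0 0 -0.28 -1;0 0 0 0 0 -0.28 -1;0 0 0 0 0 0 -1;0 0 0 0 0 0 -1")

```text
t: 1.75
position: [0.5121, -0.0924, 0.2276]
ee_rot: [0.707, 0.708, 0.0, 0.001]
force: [-0.1, 0.4, 0.1]
grip_width: 0.001
finger_force: 0.0
```

```bash
python3 - <<'E'
from h import *
s=state();print(s["position"],s["force"],s["grip_width"],s["ee_rot"])
C=np.array([.535,-.031]);p=s["position"][:2]
def wp(a):a=np.radians(a);return C+.07*np.array([np.cos(a),np.sin(a)])
print((wp(-111)-p)*10)
a=-111
while a>-111-361:
    print(a,*np.round((wp(a-5)-wp(a))*10,3));a-=5
E
python3 - <<'E'
from h import *
i=read_camera("side");cv2.imwrite("pics/side2.png",cv2.resize(i[80:230,260:460],None,fx=3,fy=3))
E
```

```text
[ 0.51212652 -0.09236569  0.22755881] [-0.12031579  0.41039842  0.14969999] 0.0013863621961548148 [7.06661937e-01 7.07550991e-01 4.92289395e-04 5.09393695e-04]
[-0.02212272 -0.03984937]
-111 -0.056 0.024
-116 -0.054 0.029
-121 -0.051 0.034
-126 -0.048 0.038
-131 -0.044 0.042
-136 -0.04 0.046
-141 -0.036 0.049
-146 -0.032 0.052
-151 -0.027 0.055
-156 -0.022 0.057
-161 -0.017 0.059
-166 -0.012 0.06
-171 -0.007 0.061
-176 -0.002 0.061
-181 0.004 0.061
-186 0.009 0.06
-191 0.014 0.059
-196 0.019 0.058
-201 0.024 0.056
-206 0.029 0.054
-211 0.034 0.051
-216 0.038 0.048
-221 0.042 0.044
-226 0.046 0.04
-231 0.049 0.036
-236 0.052 0.032
-241 0.055 0.027
-246 0.057 0.022
-251 0.059 0.017
-256 0.06 0.012
-261 0.061 0.007
-266 0.061 0.002
-271 0.061 -0.004
-276 0.06 -0.009
-281 0.059 -0.014
-286 0.058 -0.019
-291 0.056 -0.024
-296 0.054 -0.029
-301 0.051 -0.034
-306 0.048 -0.038
-311 0.044 -0.042
-316 0.04 -0.046
-321 0.036 -0.049
-326 0.032 -0.052
-331 0.027 -0.055
-336 0.022 -0.057
-341 0.017 -0.059
-346 0.012 -0.06
-351 0.007 -0.061
-356 0.002 -0.061
-361 -0.004 -0.061
-366 -0.009 -0.06
-371 -0.014 -0.059
-376 -0.019 -0.058
-381 -0.024 -0.056
-386 -0.029 -0.054
-391 -0.034 -0.051
-396 -0.038 -0.048
-401 -0.042 -0.044
-406 -0.046 -0.04
-411 -0.049 -0.036
-416 -0.052 -0.032
-421 -0.055 -0.027
-426 -0.057 -0.022
-431 -0.059 -0.017
-436 -0.06 -0.012
-441 -0.061 -0.007
-446 -0.061 -0.002
-451 -0.061 0.004
-456 -0.06 0.009
-461 -0.059 0.014
-466 -0.058 0.019
-471 -0.056 0.024
```

View pics/side2.png

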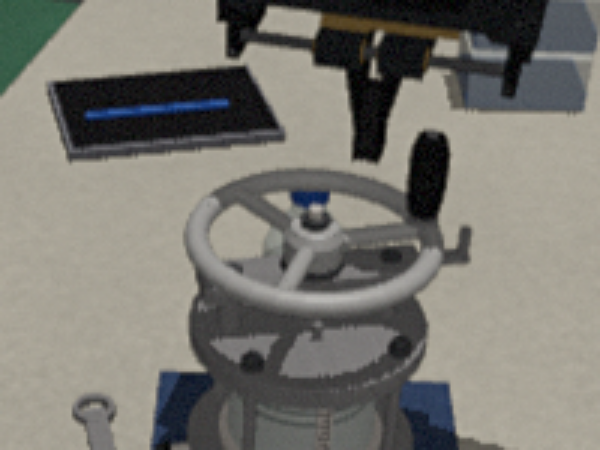

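The shut fingers are at about (370,155) in the crop, behind the handle at about (430,175) and clear of the rim. Next is a slow push.

Call:
apply_moves(deltas="0 0 0 -0.022 -0.04 0 -1;0 0 0 -0.028 0.012 0 -1;0 0 0 -0.028 0.012 0 -1;0 0 0 -0.027 0.015 0 -1;0 0 0 -0.027 0.014 0 -1;0 0 0 -0.026 0.017 0 -1;0 0 0 -0.025 0.017 0 -1;0 0 0 -0.024 0.019 0 -1;0 0 0 -0.024 0.019 0 -1;0 0 0 -0.022 0.021 0 -1;0 0 0 -0.022 0.021 0 -1;0 0 0 -0.04 0.046 0 -1")

```text
t: 3.3
position: [0.4793, -0.0763, 0.2266]
ee_rot: [0.707, 0.707, -0.0, 0.0]
force: [1.5, -3.2, -0.3]
grip_width: 0.001
finger_force: 2.1
```

Call:
apply_moves(deltas="0 0 0 -0.036 0.049 0 -1;0 0 0 -0.032 0.052 0 -1;0 0 0 -0.027 0.055 0 -1;0 0 0 -0.022 0.057 0 -1;0 0 0 -0.017 0.059 0 -1;0 0 0 -0.012 0.06 0 -1;0 0 0 -0.007 0.061 0 -1;0 0 0 -0.002 0.061 0 -1;0 0 0 0.004 0.061 0 -1;0 0 0 0.009 0.06 0 -1;0 0 0 0.014 0.059 0 -1;0 0 0 0.019 0.058 0 -1")

```text
t: 4.8
position: [0.4681, -0.0057, 0.2264]
ee_rot: [0.707, 0.707, -0.0, -0.001]
force: [-2.8, -3.0, 0.3]
grip_width: 0.007
finger_force: 2.1
```

```bash
python3 - <<'E'
from h import *
i=read_camera("side");cv2.imwrite("pics/side3.png",cv2.resize(i[80:230,260:460],None,fx=3,fy=3))
s=state();print(s["position"],s["force"])
E
```

```text
[ 0.46843735 -0.00453205  0.22642667] [-2.27236589 -1.98590325 -0.08172573]
```

View pics/side3.png

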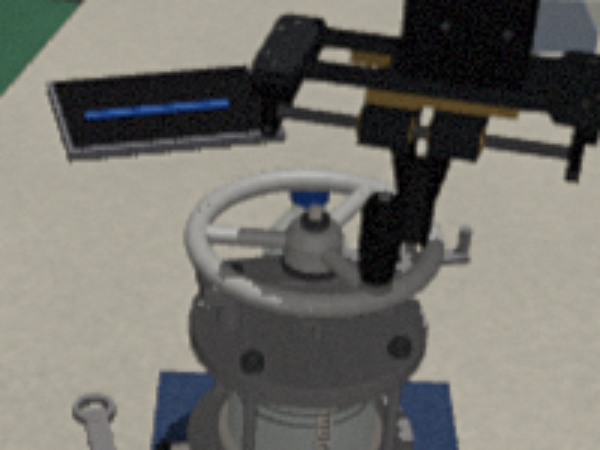

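The handle has moved round to about (378,240), with the fingers just behind it at about (420,200). Pushing works, so I'll carry on.

Call:
apply_moves(deltas="0 0 0 0.024 0.056 0 -1;0 0 0 0.029 0.054 0 -1;0 0 0 0.034 0.051 0 -1;0 0 0 0.038 0.048 0 -1;0 0 0 0.042 0.044 0 -1;0 0 0 0.046 0.04 0 -1;0 0 0 0.049 0.036 0 -1;0 0 0 0.052 0.032 0 -1;0 0 0 0.055 0.027 0 -1;0 0 0 0.057 0.022 0 -1;0 0 0 0.059 0.017 0 -1;0 0 0 0.06 0.012 0 -1")

```text
t: 6.35
position: [0.5235, 0.0375, 0.2265]
ee_rot: [0.707, 0.707, -0.0, -0.0]
force: [-4.5, 0.5, -1.4]
grip_width: 0.006
finger_force: 1.9
```

Call:
apply_moves(deltas="0 0 0 0.061 0.007 0 -1;0 0 0 0.061 0.002 0 -1;0 0 0 0.061 -0.004 0 -1;0 0 0 0.06 -0.009 0 -1;0 0 0 0.059 -0.014 0 -1;0 0 0 0.058 -0.019 0 -1;0 0 0 0.056 -0.024 0 -1;0 0 0 0.054 -0.029 0 -1;0 0 0 0.051 -0.034 0 -1;0 0 0 0.048 -0.038 0 -1")

```text
t: 7.6
position: [0.5807, 0.0214, 0.2267]
ee_rot: [0.707, 0.707, 0.001, 0.0]
force: [-0.8, 4.5, -1.5]
grip_width: 0.002
finger_force: 2.0
```

Call:
apply_moves(deltas="0 0 0 0.044 -0.042 0 -1;0 0 0 0.04 -0.046 0 -1;0 0 0 0.036 -0.049 0 -1;0 0 0 0.032 -0.052 0 -1;0 0 0 0.027 -0.055 0 -1;0 0 0 0.022 -0.057 0 -1;0 0 0 0.017 -0.059 0 -1;0 0 0 0.012 -0.06 0 -1;0 0 0 0.007 -0.061 0 -1;0 0 0 0.002 -0.061 0 -1;0 0 0 -0.004 -0.061 0 -1;0 0 0 -0.009 -0.06 0 -1")

```text
t: 9.1
position: [0.6029, -0.0455, 0.2267]
ee_rot: [0.707, 0.707, 0.0, 0.0]
force: [0.7, 4.5, -0.6]
grip_width: 0.006
finger_force: 2.3
```

Call:
apply_moves(deltas="0 0 0 -0.014 -0.059 0 -1;0 0 0 -0.019 -0.058 0 -1;0 0 0 -0.024 -0.056 0 -1;0 0 0 -0.029 -0.054 0 -1;0 0 0 -0.034 -0.051 0 -1;0 0 0 -0.038 -0.048 0 -1;0 0 0 -0.042 -0.044 0 -1;0 0 0 -0.046 -0.04 0 -1;0 0 0 -0.049 -0.036 0 -1;0 0 0 -0.052 -0.032 0 -1;0 0 0 -0.055 -0.027 0 -1;0 0 0 -0.057 -0.022 0 -1")

```text
t: 10.6
position: [0.5564, -0.0985, 0.2267]
ee_rot: [0.707, 0.707, -0.0, 0.0]
force: [3.5, -0.8, 0.2]
grip_width: 0.007
finger_force: 2.0
```

Call:
apply_moves(deltas="0 0 0 -0.059 -0.017 0 -1;0 0 0 -0.06 -0.012 0 -1;0 0 0 -0.061 -0.007 0 -1;0 0 0 -0.061 -0.002 0 -1;0 0 0 -0.061 0.004 0 -1;0 0 0 -0.06 0.009 0 -1;0 0 0 -0.059 0.014 0 -1;0 0 0 0 0 0 -1;0 0 0 0 0 0 -1")

```text
t: 11.72
position: [0.5138, -0.099, 0.2265]
ee_rot: [0.707, 0.707, -0.001, -0.001]
force: [-0.3, 0.1, 1.2]
grip_width: 0.0
finger_force: 0.5
```

```bash
python3 - <<'E'
from h import *
C=np.array([.535,-.031]);I=[]
for n in("scene","side"):
    i=read_camera(n);draw(i,n,C,np.radians(-151));u,v=np.int32(proj(n,[*C,.2])[0])
    I.append(cv2.resize(i[v-70:v+70,u-65:u+65],None,fx=3,fy=3,interpolation=2))
cv2.imwrite("pics/ov4.png",np.hstack(I))
s=state();print(s["position"],s["force"])
E
```

```text
[ 0.51386716 -0.09903427  0.22634884] [0.5430894  0.66827862 0.07693134]
```

View pics/ov4.png

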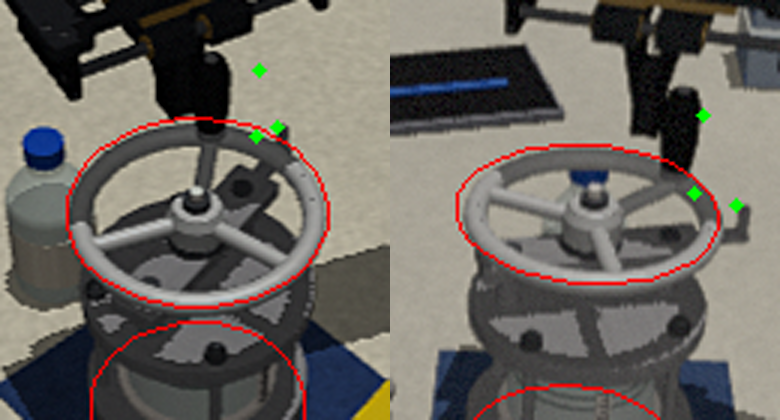

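The handle is at crop pixel (211,93) in the scene view and (680,133) in the side view, short of its start at (260,105) and (707,152). I'll work out the remaining angle.

```bash
python3 - <<'E'
from h import *
C=np.array([.535,-.031])
for n,o,P in(("scene",0,[(260,105),(211,93)]),("side",390,[(707,152),(680,133)])):
    u,v=np.int32(proj(n,[*C,.2])[0])
    for p in P:
        q=onz(n,(u-65+(p[0]-o)/3,v-70+p[1]/3),.2335)-C;print(n,q,np.degrees(np.arctan2(q[1],q[0])))
def wp(a):a=np.radians(a);return C+.07*np.array([np.cos(a),np.sin(a)])
p=state()["position"][:2]-C;print(np.degrees(np.arctan2(p[1],p[0])))
a=-468
while a>-500:print(a,*np.round((wp(a-3)-wp(a))*10,3));a-=3
E
```

```text
scene [-0.06332146 -0.03344616] -152.15715580299857
scene [-0.04174451 -0.05818535] -125.65718142677488
side [-0.0651654  -0.03811207] -149.6787138045055
side [-0.04501988 -0.05700144] -128.30176442692985
-107.25586957551486
-468 -0.035 0.012
-471 -0.034 0.014
-474 -0.033 0.016
-477 -0.032 0.017
-480 -0.031 0.019
-483 -0.03 0.021
-486 -0.029 0.022
-489 -0.028 0.024
-492 -0.027 0.025
-495 -0.025 0.027
-498 -0.024 0.028
```

Call:
apply_moves(deltas="0 0 0 -0.035 0.012 0 -1;0 0 0 -0.034 0.014 0 -1;0 0 0 -0.033 0.016 0 -1;0 0 0 -0.032 0.017 0 -1;0 0 0 -0.031 0.019 0 -1;0 0 0 -0.03 0.021 0 -1;0 0 0 0 0 0 -1;0 0 0 0 0 0 -1")

```text
t: 12.82
position: [0.4952, -0.0894, 0.2267]
ee_rot: [0.707, 0.707, -0.0, 0.0]
force: [3.1, -1.7, -1.0]
grip_width: 0.004
finger_force: 1.8
```

```bash
python3 - <<'E'
from h import *
C=np.array([.535,-.031]);I=[]
for n in("scene","side"):
    i=read_camera(n);draw(i,n,C,np.radians(-151));u,v=np.int32(proj(n,[*C,.2])[0])
    I.append(cv2.resize(i[v-70:v+70,u-65:u+65],None,fx=3,fy=3,interpolation=2))
cv2.imwrite("pics/ov5.png",np.hstack(I))
s=state();p=s["position"][:2]-C;print(s["position"],s["force"],np.degrees(np.arctan2(p[1],p[0])))
E
```

```text
[ 0.49521398 -0.08935088  0.22664263] [ 3.41436543 -1.84364237 -0.03317673] -124.28776784709359
```

View pics/ov5.png

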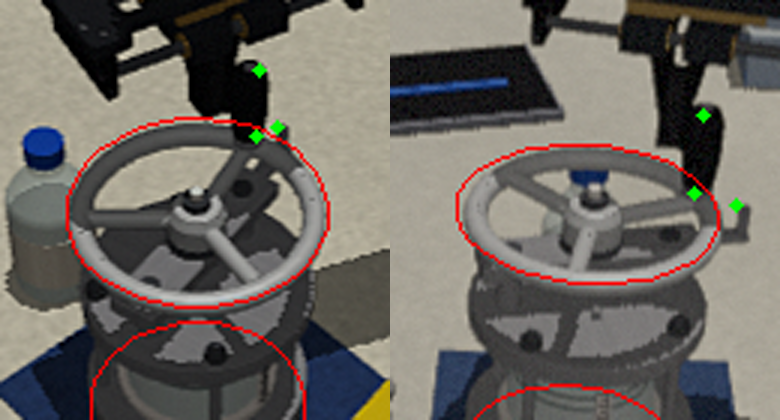

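The handle is at (250,100) in the scene view and (702,147) in the side view, about 5.5° short. I'll give it two small pushes, then back off and rise.

Call:
apply_moves(deltas="0 0 0 -0.027 0.02 0 -1;0 0 0 -0.026 0.021 0 -1;0 0 0 0 0 0 -1;0 0 0 0 0 0 -1;0 0 0 0.07 -0.05 0 -1;0 0 0 0.1 -0.1 0 -1;0 0 0 0.1 -0.1 0.2 -1;0 0 0 0.2 -0.1 0.3 -1;0 0 0 0.2 0 0.3 -1;0 0 0 0 0 0 -1;0 0 0 0 0 0 -1")

```text
t: 14.3
position: [0.5563, -0.1202, 0.3053]
ee_rot: [0.707, 0.707, -0.001, -0.001]
force: [-0.9, 0.5, 0.1]
grip_width: 0.007
finger_force: 0.0
```

```bash
python3 - <<'E'
from h import *
C=np.array([.535,-.031]);I=[]
for n in("scene","side"):
    i=read_camera(n);o=cv2.imread(f"pics/{n}1.png")
    u,v=np.int32(proj(n,[*C,.2])[0])
    f=lambda i:cv2.resize(i[v-50:v+35,u-50:u+60],None,fx=3,fy=3,interpolation=2)
    I.append(np.vstack([f(o),f(i)]))
    # handle blob centroid, dark pixels near start handle
    for k in(o,i):
        m=(k[v-42:v-12,u:u+60].max(2)<45).astype(np.uint8)
        l=cv2.connectedComponentsWithStats(m)
        print(n,[(np.round(c+[u,v-42],1),s[4]) for c,s in zip(l[3][1:],l[2][1:]) if s[4]>30])
        
cv2.imwrite("pics/ov6.png",np.hstack(I))
print(state()["position"],state()["force"])
E
```

```text
scene [(array([343.6, 107.4]), np.int32(260))]
scene [(array([343.7, 107.7]), np.int32(270))]
side [(array([402.5, 135. ]), np.int32(229))]
side [(array([402.7, 135. ]), np.int32(225))]
[ 0.55586377 -0.12001642  0.3051569 ] [ 0.12764395  0.23567708 -0.11219702]
```

View pics/ov6.png

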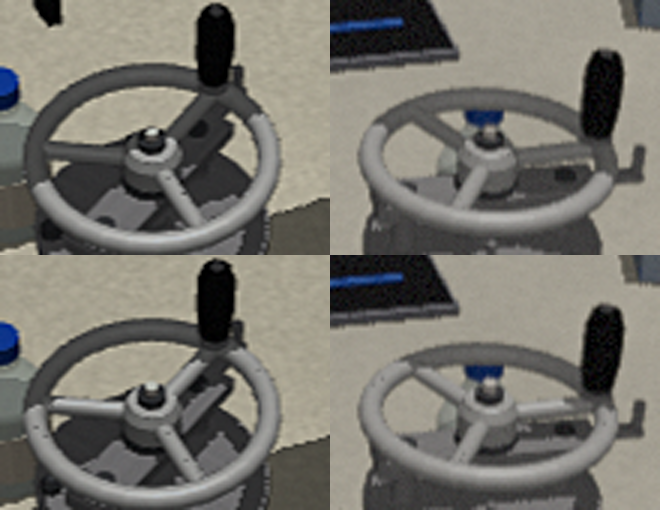

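Before (top) and after (bottom) match: the handle centroid is within 0.3 px in both cameras, and the tool is up and clear.

```bash
python3 -c "
from workcell import *
print(hand_in())"
```

```text
the job is handed in; nothing more can be done
None
```

I pushed the hand wheel one full clockwise turn with shut fingertips; its handle is back over the pointer, within 0.3 px of the start image in both cameras. The arm is clear, and the job is handed in, with no verdict returned.

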